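# Hold the sample cell in the light path

### The job

Take the stoppered glass cell out of the rack, gripping it gently and by its two broad frosted faces only (keep the fingers off its clear windows and its stopper), and hold it upright in the light path, half-way between the torch and the detector, so that the beam passes squarely through the middle of both clear windows. Do not bump the light bench with the hand or the cell, and leave the two open cells undisturbed in the rack. Finish while still holding the cell there, motionless in mid-air; do not put it down or let go.

Things in the scene. Friction and masses are not known exactly. Their poses are not given: they have to be found in the camera images.
- cell_centre (a point): Centre of the stoppered cell to be held: a glass cuvette, glass 34.6 mm long (x) x 20 wide (y) x 50 tall (z), 40 to 85 g; point half-way up the glass, 25 mm above its underside. Light must pass along x. Its two broad faces (34 x 50 mm, 20 mm apart along y) are frosted, whitish, and may be gripped. Stands 12 mm deep in a rack pocket: 38 mm of glass shows.
- cell: The same cell; origin at the centre of its underside, z up, x along its light path. The glass is fragile: grip with about 20 N a finger, at most 40 N.
- cell_windows: The two clear end windows of the stoppered cell, its narrow faces toward +x and -x, each 16 mm wide x 50 mm tall, 17 mm from its middle; origin and axes as cell. Not to be touched.
- cell_stopper: Its white stopper, 32 x 14 x 6 mm; origin at the centre of its underside, 50 mm above the cell's underside. Not to be touched by the fingers.
- open_a_centre (a point): Centre of the glass (25 mm above the underside) of an open cell of the same size and glass, but without stopper (50 mm tall); stays in the rack.
- open_a: The same open cell, origin at the centre of its underside, z up, x along its length.
- open_b_centre (a point): As open_a_centre, for the second open cell; stays in the rack.
- open_b: The second open cell, origin at the centre of its underside, z up, x along its length.
- rack: Fixed grey rack 196 (x) x 56 (y) x 20 (z) mm, origin at the centre of its underside on the desk. Three pockets in a row at x = -65, 0, +65 mm, each 37 x 23 mm, 12 mm deep (floor 8 mm above the desk), hold the three cells in any order, their lengths along the rack's x, 30 mm clear between them.
- bench: Fixed light bench: aluminium base plate 276 (x) x 70 (y) x 10 mm, origin at the centre of its underside on the desk. At its -x end a torch (27 mm thick) lies on a post; at its +x end a black detector box (60 x 50 x 48 mm, top 99 mm above the desk, the highest part) with a round nose faces it. About 100 mm is free between torch and nose.
- beam (a point): Middle of the light path, on the beam's axis half-way between torch and detector nose, 75 mm above the desk. Its x axis runs along the beam (torch to detector), z up. The cell's centre (glass centre) belongs here, with its x along the beam, either way round.

How it is judged (in metres and radians):
On the way, in this order (a step that is already met when the one before it is completed fails the run):
1. the stoppered cell is lifted upright clear of the rack in the fingers (z of cell_centre in the frame of rack above 0.055 m and contact force between the fingers and cell above 1 N and angle between cell's own z axis and vertical below 0.2 rad), for 0.1 s.
2. the cell is held still in the light path (x of cell_centre in the frame of beam between -0.015 and 0.015 m and y of cell_centre in the frame of beam between -0.005 and 0.005 m and z of cell_centre in the frame of beam between -0.008 and 0.008 m and angle between cell's own z axis and vertical below 0.14 rad and angle between the x axis of cell and the x axis of beam, either way round below 0.14 rad and contact force between the fingers and cell above 1 N and linear speed of cell below 0.02 m/s and contact force between cell and bench below 0.1 N and contact force between cell and rack below 0.1 N), for 1 s.
At the end, for the whole second after the job is handed in: Fingers hold the still cell in mid-air, clear of bench and rack, its centre within 5 mm sideways, 8 mm in height and 15 mm along the beam of the mid-path point, upright and in line with the beam within 8 degrees; open cells upright within 15 mm of their start (all of step 2 and distance of each of open_a_centre, open_b_centre from where it was at the start of the episode below 0.015 m and angle between each of open_a, open_b's own z axis and vertical below 0.2 rad); the arm keeps its last pose, push and grip.
It fails at once if the fingers or hand touch a clear window or the stopper (contact force between any of the fingers, the arm and cell_windows above 0.5 N or contact force between any of the fingers, the arm and cell_stopper above 0.5 N).
It fails at once if the cell is squeezed too hard (over 90 N summed over the fingers) (contact force between the fingers and cell above 90 N).
It fails at once if the hand or the cell bumps the light bench (over 2 N) (contact force between any of the fingers, the arm, cell and bench above 2 N).
It fails at once if an open cell is moved more than 15 mm or tipped (not (distance of open_a_centre from where it was at the start of the episode below 0.015 m) or not (angle between open_a's own z axis and vertical below 0.2 rad) or not (distance of open_b_centre from where it was at the start of the episode below 0.015 m) or not (angle between open_b's own z axis and vertical below 0.2 rad)).
It also fails if it takes over 43 s, if anything falls off the work surface, if the arm or the gripper's body presses on something with over 40 N, if the wrist force passes 120 N, or if a joint passes its speed limit or range.

### The arm

A 6-joint arm with a two-finger parallel gripper is mounted at the origin on a cart in front of the work surface, level with it; the furniture and walls round the work are solid. World frame = base frame: x ahead of the robot, y to its left, z up, the work surface at z = 0. Lengths are in mm, angles in rad, forces in N, time in s.
With the tool pointing down it reaches from about 300 to 775 mm from the base axis. Payload 14.6 kg.
Tool frame: the origin (TCP) lies at the very end of the fingers, on their centre line; the grasp point (between the pads) lies 19 mm behind it; z points along the fingers, y is the line along which they close (so a half turn about z gives the same grasp; the last joint's range is limited). The gripper opens to 94 mm and grips with 3 to 60 N. Pads are 16 mm wide; open, the fingers measure 119 mm over their backs; the gripper's body (75 mm by 177 mm) begins 78 mm behind the grasp point.
Start: joints at [-1.382, 0.3, 1.521, -0, 1.321, -0.067], TCP at [139.154, -532.095, 205.446] pointing down, gripper open.
Joint ranges: [-3.03, 3.03], [-0.79, 2.21], [0.23, 2.52], [-1.04, 4.18], [0, 3.07], [-2.55, 2.55]. Speed limits (rad/s): [2.22, 2.22, 2.57, 3.14, 3.14, 3.14].

### API

Orientations are given as [roll, pitch, yaw] about the fixed x, y, z axes, in that order (R = Rz(yaw) Ry(pitch) Rx(roll)).
In Python, from cell import manip gives the robot as it stands.
- The arm moves only by the tool servo_tool, never from a script. Its argument "motion" is a list that holds one entry, the list of rows, each a list of 7 numbers: the shift along the world's x, y, z as a fraction of full scale, then the turn, a rotation vector about the world's x, y, z as a fraction of full scale, then the closure, from 0 (fully open) to 1 (shut). In form: [[[x, y, z, rx, ry, rz, gripper], ...]]. A call has 1 to 10 rows; each row is the pose to reach, as a shift and turn from the pose commanded when the call began, turning the shorter way round; what a row does not reach only later rows make up. Full scale, the value 1, is 0.5 m for a shift and pi rad for a turn. A row lasts 1/10 s, in which the tool goes at most 50 mm and 8.59 degrees, less where a joint would pass 70% of its speed; a pose out of reach is approached as far as the arm can. A call with a number of a shift or a turn outside -1 to 1 is refused whole. A call with a gripper value outside its range is refused whole. The fingers move at their own pace and stop on an object; "newtons" is the grip in N (left out, the last holds). Time passes only in rows, so rows that repeat a pose let the fingers close. It gives the time, the measured TCP pose, the force, the opening and the grip force at its end, in the units of the state.
- manip.read_state(): the state, without advancing time (a new reading comes with each control period).
- manip.camera(name): name is "scene" or "top" or "wrist"; returns a dict with "frame" (400x640x3 uint8, red, green, blue), "range_z" (400x640 float32, mm along the optical axis (not along the pixel's ray), 0 where there is no reading), "vfov" (degrees; the focal length in pixels is half the picture's height over the tangent of half this angle, whatever the lens; pixels are square), "cx", "cy" (the principal point, pixels), "k1" (the pictures are not rectified: a ray, as slopes to the right and down, at radius r is drawn at 1 + k1 r^2 times it, then the intrinsics apply), "cam_to_world" (4x4, takes a point from camera to world coordinates). Camera axes: x right, y down, z forward; pixel columns grow to the right and rows downward; lengths in mm; the calibration is good to about 2 mm. A picture is of the moment at which its call begins.
- manip.sign_off(): hands the job in; it is judged then, once.
The state is a dict: "clock": time; "joints": joint angles; "qd": joint speeds; "effort": joint torques, N m; "eef_pos": TCP position; "eef_rot": TCP orientation; "wrist_force": force on the tool from outside, world axes, zero at the start; "moment": the same for the moment, N m; "finger_gap": finger opening in mm; "finger_force": force on a finger pad.
Only numpy, scipy, OpenCV 4.12 (cv2) and the standard library are available. Lean on these libraries where they do the work, as an engineer would, in place of code of your own. Each camera call takes 0.05 s, during which the arm holds its last target. There are 200 camera calls.

## Working session

There is one attempt and no reset: what is moved stays moved. The work goes in short steps, Python scripts to look and compute and a tool call to move; the robot and the scene stay as the last step left them, time stands still between calls to the robot, and variables do not carry over. Pictures are saved under pics/ and viewed, at most 10 in all, crops included, and the job is handed in when it is done.

Besides the shell and the picture viewer there is one more tool, called after ">>>" by a JSON object that holds its "name" and its "arguments". servo_tool: Moves the arm, as the interface text tells. Its arguments: {"type":"object","properties":{"motion":{"type":"array"},"newtons":{"type":"number"}},"required":["motion"]}

```bash
mkdir -p pics
cat > h.py <<'E'
import numpy as np, cv2, pickle
from cell import manip
def grab(n):
    c=manip.camera(n); pickle.dump(c,open(f'{n}.pkl','wb')); return c
def ray(c,u,v):
    f=200/np.tan(np.radians(c['vfov'])/2)
    K=np.array([[f,0,c['cx']],[0,f,c['cy']],[0,0,1]])
    p=np.atleast_2d(np.stack([np.ravel(u),np.ravel(v)],1)).astype(float)
    d=(p-[c['cx'],c['cy']])/f
    s=d.copy()
    for _ in range(20): s=d/(1+c['k1']*(s**2).sum(1,keepdims=True))
    return s
def world(c,u,v,z=None):
    s=ray(c,u,v); T=np.array(c['cam_to_world']); r=np.c_[s,np.ones(len(s))]@T[:3,:3].T
    if z is None: k=c['range_z'][np.ravel(v).astype(int),np.ravel(u).astype(int)]
    else: k=(z-T[2,3])/r[:,2]
    return T[:3,3]+r*np.reshape(k,(-1,1))
E
python3 - <<'E'
from h import *
s=manip.read_state();print(s)
a=grab('scene');b=grab('top')
for n,c in(('scene',a),('top',b)):
    cv2.imwrite(f'pics/{n}0.png',c['frame'][:,:,::-1]);print(n,c['vfov'],c['cx'],c['cy'],c['k1'],np.round(c['cam_to_world'],3).tolist())
E
```

```text
{'clock': 0.0, 'joints': array([-1.38160381e+00,  3.00460815e-01,  1.52159222e+00,  1.17188646e-06,
        1.32073628e+00, -6.66070059e-02]), 'qd': array([-0.00042025, -0.00073264, -0.00036523,  0.00177644, -0.00091331,
        0.00011854]), 'effort': array([ 1.61788084e-03, -5.31808913e+01, -3.52738202e+01,  7.08793220e-02,
        2.43961177e-02, -9.20255206e-05]), 'eef_pos': array([ 139.10188048, -531.83224006,  204.88727326]), 'eef_rot': array([-3.14039872e+00, -8.07795144e-05,  2.55799180e-01]), 'wrist_force': array([ 0.12020801, -0.33224126, -0.13971062]), 'moment': array([-0.02696116, -0.05095511, -0.01080158]), 'finger_force': 0.0, 'finger_gap': 93.8343744458125}
scene 51.38304083415992 321.3433543343059 192.1359331031334 -0.07428895476790484 [[-0.881, -0.377, 0.285, 324.424], [-0.472, 0.683, -0.557, 521.481], [0.015, -0.625, -0.78, 790.517], [0.0, 0.0, 0.0, 1.0]]
top 48.824756823331086 319.9028530973725 203.98835048746707 -0.1263976131609057 [[0.012, -0.984, 0.177, 403.669], [-0.999, -0.006, 0.033, -17.69], [-0.032, -0.177, -0.984, 968.633], [0.0, 0.0, 0.0, 1.0]]
```

View pics/top0.png

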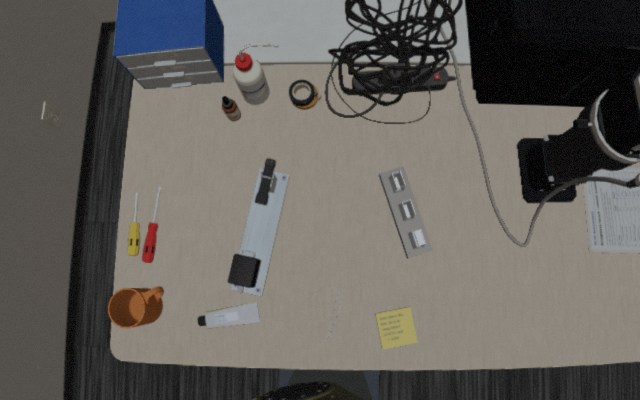

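View pics/scene0.png

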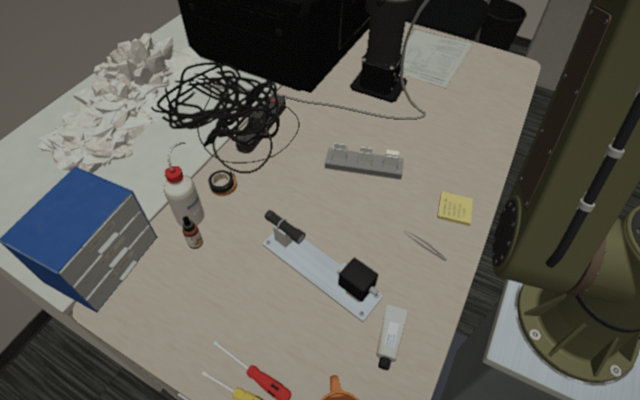

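Top view: the rack runs (391,172)–(418,252), with the white-stoppered cell at about (418,238). The bench runs (280,176)–(247,290), with the torch at (266,180) and the detector at (244,270).

Run:
```python
from h import *
c=pickle.load(open('top.pkl','rb'))
v,u=np.mgrid[0:400,0:640]
P=world(c,u,v).reshape(400,640,3)
def box(m,n):
    m=m.astype(np.uint8); k,l,s,ce=cv2.connectedComponentsWithStats(m); i=1+np.argmax(s[1:,4]); q=P[l==i][:,:2].astype(np.float32)
    print(n,len(q),cv2.minAreaRect(q),'zmed',np.median(P[l==i][:,2]))
R=(u>370)&(u<440)&(v>155)&(v<265);B=(u>222)&(u<295)&(v>150)&(v<300)
Z=P[:,:,2]
print('desk',np.median(Z[300:340,280:360]))
box(R&(Z>12)&(Z<100),'rack all');box(B&(Z>4)&(Z<130),'bench all');box(B&(Z>90)&(Z<110),'det');box(B&(Z>60)&(Z<130)&(v<215),'torch')
st=(c['frame'].min(2)>170)&R; print('stop px',u[st].mean(),v[st].mean(),st.sum())
q=np.c_[u[st],v[st]].astype(np.float32); w=world(c,q[:,0],q[:,1],64); print(cv2.minAreaRect(w[:,:2].astype(np.float32)),w.mean(0))
print('rack corners z20',world(c,[380,403,430,408],[173,167,248,257],20).round(1).tolist())
print('plate corners z10',world(c,[263,289,262,229],[172,176,295,290],10).round(1).tolist())
im=np.hstack([cv2.resize(c['frame'][150:270,365:445],None,fx=5,fy=5,interpolation=2)[:,:,::-1],cv2.resize(c['frame'][150:300,220:300],None,fx=4,fy=4,interpolation=2)[:,:,::-1]])
cv2.imwrite('pics/crop.png',im)
```

```text
desk 1.121520940991502
rack all 2299 ((559.726318359375, -172.3707275390625), (195.61065673828125, 57.647098541259766), 18.09926986694336) zmed 21.86209955771801
bench all 4180 ((524.531005859375, 149.7694091796875), (86.37627410888672, 291.3949279785156), 78.63821411132812) zmed 12.571518773197795
det 788 ((427.1356201171875, 163.9397430419922), (50.877174377441406, 63.047447204589844), 78.41573333740234) zmed 99.8049091898248
torch 490 ((611.6736450195312, 126.1620101928711), (25.459976196289062, 93.38457489013672), 78.70284271240234) zmed 85.2073751676948
stop px 413.93859649122805 225.39473684210526 114
((553.9583740234375, -170.8404083251953), (147.52737426757812, 12.66188907623291), 21.360200881958008) [ 522.85793697 -182.0786541    64.        ]
rack corners z20 [[644.8, -117.9, 20.0], [658.9, -169.3, 20.0], [479.5, -223.8, 20.0], [460.0, -175.9, 20.0]]
plate corners z10 [[648.7, 144.1, 10.0], [639.5, 84.9, 10.0], [375.9, 137.4, 10.0], [385.1, 210.1, 10.0]]
```

View pics/crop.png

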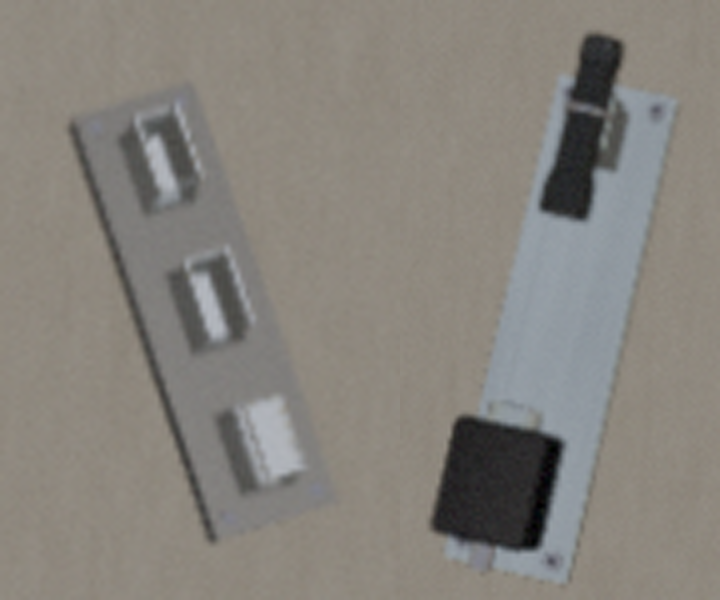

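>>> {"name": "servo_tool", "arguments": {"motion": [[[0.72,0.68,0.05,0,0,0.019,0],[0.72,0.68,0.05,0,0,0.019,0],[0.72,0.68,0.05,0,0,0.019,0],[0.72,0.68,0.05,0,0,0.019,0],[0.72,0.68,0.05,0,0,0.019,0],[0.72,0.68,0.05,0,0,0.019,0],[0.72,0.68,0.05,0,0,0.019,0],[0.72,0.68,0.05,0,0,0.019,0],[0.72,0.68,0.05,0,0,0.019,0],[0.72,0.68,0.05,0,0,0.019,0]]], "newtons": 20}}

```text
clock: 1.1
eef_pos: [500.4, -190.1, 230.4]
eef_rot: [-3.141, 0.0, 0.316]
wrist_force: [0.2, -1.4, 0.2]
finger_gap: 94.1
finger_force: 0.0
```

>>> {"name": "servo_tool", "arguments": {"motion": [[[0,0,0,0,0,0,0],[0,0,0,0,0,0,0],[0,0,0,0,0,0,0],[0,0,0,0,0,0,0],[0,0,0,0,0,0,0],[0,0,0,0,0,0,0]]]}}

```text
clock: 1.7
eef_pos: [498.8, -192.7, 230.5]
eef_rot: [3.141, -0.0, 0.314]
wrist_force: [0.7, 0.2, 0.2]
finger_gap: 93.6
finger_force: 0.0
```

Run:
```python
from h import *
c=grab('wrist');s=manip.read_state();print(s['eef_pos'],s['eef_rot'],s['joints'])
print(c['vfov'],c['k1'],np.round(c['cam_to_world'],3).tolist())
cv2.imwrite('pics/w1.png',c['frame'][:,:,::-1])
```

```text
[ 498.89734048 -192.51939468  230.5376146 ] [ 3.14149563e+00 -8.32254318e-05  3.14684779e-01] [-4.36772588e-01  2.47027663e-01  1.52925791e+00 -1.43778394e-05
  1.36518003e+00  8.19341898e-01]
61.4661411134621 -0.057478273301525856 [[0.309, -0.923, -0.23, 565.04], [-0.951, -0.3, -0.075, -172.704], [0.0, 0.242, -0.97, 409.705], [0.0, 0.0, 0.0, 1.0]]
```

View pics/w1.png

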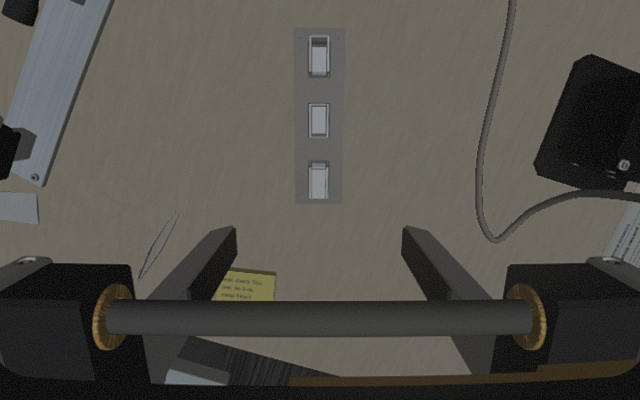

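Wrist view: the rack spans (295..343, 28..203), with cells at (319,55), (318,120) and the nearest one, stoppered, at (318,180). The fingers sit symmetrically about column 320.

Run:
```python
from h import *
c=pickle.load(open('wrist.pkl','rb'))
v,u=np.mgrid[0:400,0:640]
P=world(c,u,v).reshape(400,640,3);Z=P[:,:,2];R=(u>285)&(u<350)&(v>18)&(v<212)
def box(m,n):
    q=P[m][:,:2].astype(np.float32);print(n,len(q),cv2.minAreaRect(q),np.median(P[m][:,2]))
box(R&(Z>12)&(Z<80),'rack')
m=R&(Z>50)&(Z<80)&(v>150); box(m,'stopper')
print('rack px corners z20',world(c,[295,343,341,295],[28,28,203,203],20).round(1).tolist())
for r in ((30,80),(95,145),(155,205)):
  q=P[r[0]:r[1],295:345];print(r,np.percentile(q[:,:,2],[50,90,99]).round(1))
cv2.imwrite('pics/w1c.png',cv2.resize(c['frame'][20:210,285:350],None,fx=3,fy=3,interpolation=2)[:,:,::-1])
```

```text
rack 7962 ((559.2127685546875, -173.88101196289062), (196.21340942382812, 56.414791107177734), 17.582067489624023) 20.13818425806076
stopper 604 ((497.1905822753906, -194.02420043945312), (34.04365158081055, 19.442729949951172), 17.708477020263672) 63.1339636088297
rack px corners z20 [[643.8, -120.4, 20.0], [659.7, -169.4, 20.0], [474.9, -230.1, 20.0], [457.8, -177.7, 20.0]]
(30, 80) [19.9 55.1 59. ]
(95, 145) [19.9 22.8 58.9]
(155, 205) [20.2 63.5 65.3]
```

View pics/w1c.png

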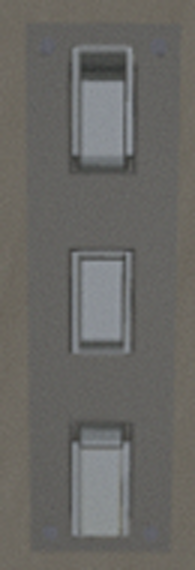

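>>> {"name": "servo_tool", "arguments": {"motion": [[[-0.003,-0.0026,-0.08,0,0,-0.002,0],[-0.003,-0.0026,-0.16,0,0,-0.002,0],[-0.003,-0.0026,-0.24,0,0,-0.002,0],[-0.003,-0.0026,-0.3,0,0,-0.002,0],[-0.003,-0.0026,-0.34,0,0,-0.002,0],[-0.003,-0.0026,-0.37,0,0,-0.002,0],[-0.003,-0.0026,-0.39,0,0,-0.002,0],[-0.003,-0.0026,-0.41,0,0,-0.002,0],[-0.003,-0.0026,-0.41,0,0,-0.002,0],[-0.003,-0.0026,-0.41,0,0,-0.002,0]]]}}

```text
clock: 2.75
eef_pos: [497.9, -193.5, 25.9]
eef_rot: [3.141, -0.0, 0.309]
wrist_force: [1.1, -1.1, 0.1]
finger_gap: 93.8
finger_force: 0.0
```

>>> {"name": "servo_tool", "arguments": {"motion": [[[0,0,0,0,0,0,0.3],[0,0,0,0,0,0,0.5],[0,0,0,0,0,0,0.6],[0,0,0,0,0,0,0.65],[0,0,0,0,0,0,0.7],[0,0,0,0,0,0,0.75]]], "newtons": 20}}

```text
clock: 3.35
eef_pos: [497.7, -193.4, 25.5]
eef_rot: [3.142, -0.0, 0.309]
wrist_force: [-0.3, 0.8, 0.4]
finger_gap: 49.5
finger_force: 0.0
```

>>> {"name": "servo_tool", "arguments": {"motion": [[[0,0,0,0,0,0,0.7],[0,0,0,0,0,0,0.74],[0,0,0,0,0,0,0.78],[0,0,0,0,0,0,0.8],[0,0,0,0,0,0,0.82],[0,0,0,0,0,0,0.84],[0,0,0,0,0,0,0.86],[0,0,0,0,0,0,0.88],[0,0,0,0,0,0,0.9],[0,0,0,0,0,0,0.9]]], "newtons": 20}}

```text
clock: 4.35
eef_pos: [497.7, -193.4, 25.4]
eef_rot: [3.142, -0.0, 0.309]
wrist_force: [-0.3, 0.5, -0.8]
finger_gap: 20.1
finger_force: 20.0
```

>>> {"name": "servo_tool", "arguments": {"motion": [[[0,0,0.01,0,0,0,1],[0,0,0.02,0,0,0,1],[0,0,0.04,0,0,0,1],[0,0,0.07,0,0,0,1],[0,0,0.11,0,0,0,1],[0,0,0.16,0,0,0,1],[0,0,0.21,0,0,0,1],[0,0,0.26,0,0,0,1],[0,0,0.29,0,0,0,1],[0,0,0.3,0,0,0,1]]]}}

```text
clock: 5.35
eef_pos: [498.2, -193.6, 177.8]
eef_rot: [3.139, -0.002, 0.309]
wrist_force: [-0.2, 0.2, -0.4]
finger_gap: 19.7
finger_force: 20.0
```

Run:
```python
from h import *
c=grab('wrist');s=manip.read_state();print(s['eef_pos'],s['eef_rot'],s['finger_force'],s['finger_gap'])
v,u=np.mgrid[0:400,0:640]
P=world(c,u,v).reshape(400,640,3);Z=P[:,:,2]
B=(u<200)&(v<215)
q=P[B&(Z>6)&(Z<15)][:,:2].astype(np.float32);print(len(q),cv2.minAreaRect(q))
cv2.imwrite('pics/w2.png',c['frame'][:,:,::-1])
```

```text
[ 498.06706337 -193.57031475  177.42268521] [ 3.13977721e+00 -1.95562300e-03  3.09225175e-01] 20.000055134296417 19.996356280723507
7657 ((491.79852294921875, 145.41891479492188), (71.5476303100586, 229.1579132080078), 80.36468505859375)
```

View pics/w2.png

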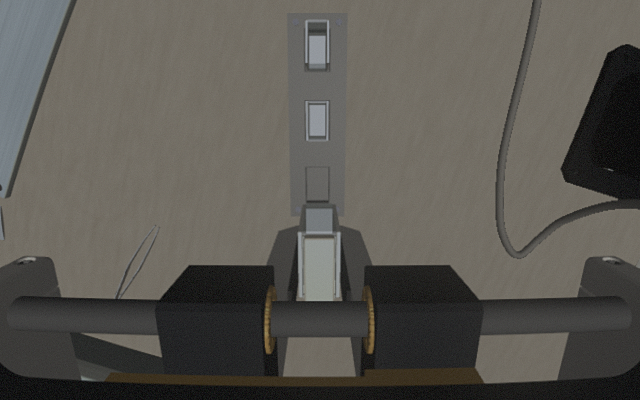

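The cell is held centrally, with its stopper at (320,260) and fingers on both sides; both open cells are undisturbed. Next I move beside the bench.

>>> {"name": "servo_tool", "arguments": {"motion": [[[0,0.02,0,0,0,-0.006,1],[0,0.06,0,0,0,-0.02,1],[0,0.12,0,0,0,-0.04,1],[0.002,0.19,0,0,0,-0.06,1],[0.002,0.26,0,0,0,-0.08,1],[0.004,0.33,0,0,0,-0.1,1],[0.004,0.4,0,0,0,-0.125,1],[0.004,0.46,0,0,0,-0.145,1],[0.004,0.5,0,0,0,-0.157,1],[0.004,0.517,0,0,0,-0.162,1]]]}}

```text
clock: 6.4
eef_pos: [499.1, 66.8, 174.7]
eef_rot: [3.141, 0.001, -0.2]
wrist_force: [-0.6, -0.2, 0.4]
finger_gap: 19.8
finger_force: 20.0
```

>>> {"name": "servo_tool", "arguments": {"motion": [[[0,0,0,0,0,0,1],[0,0,0,0,0,0,1],[0,0,0,0,0,0,1],[0,0,0,0,0,0,1],[0,0,0,0,0,0,1]]]}}

```text
clock: 6.9
eef_pos: [499.7, 64.7, 175.4]
eef_rot: [3.142, 0.0, -0.2]
wrist_force: [0.6, -0.4, -1.1]
finger_gap: 19.5
finger_force: 20.0
```

Run:
```python
from h import *
c=grab('wrist');s=manip.read_state();print(s['eef_pos'],s['eef_rot'],s['finger_force'],s['joints'])
v,u=np.mgrid[0:400,0:640]
P=world(c,u,v).reshape(400,640,3);Z=P[:,:,2]
R=(P[:,:,0]>370)&(P[:,:,0]<690)&(P[:,:,1]>95)&(P[:,:,1]<220)
th=-0.2; e=np.array([np.cos(th),np.sin(th)]);n=np.array([-e[1],e[0]])
for nm,m in(('plate',R&(Z>6)&(Z<14)),('torch',R&(Z>65)&(Z<92)&(P[:,:,0]>540)),('top',R&(Z>94)&(Z<104)&(P[:,:,0]<480)),('nose',R&(Z>66)&(Z<93)&(P[:,:,0]<500))):
    q=P[m];
    if len(q)<10: print(nm,len(q));continue
    print(nm,len(q),cv2.minAreaRect(q[:,:2].astype(np.float32)),'along',np.percentile(q[:,:2]@e,[1,50,99]).round(1),'across',np.percentile(q[:,:2]@n,[1,50,99]).round(1),np.percentile(q[:,2],[2,50,98]).round(1))
cv2.imwrite('pics/w3.png',c['frame'][:,:,::-1])
```

```text
[499.67421156  64.78855312 175.44351574] [ 3.14159039e+00  9.78052072e-06 -2.00143330e-01] 19.99986559152603 [5.62383577e-02 2.25063369e-01 1.68776458e+00 3.07111446e-07
 1.22877474e+00 1.82717791e+00]
plate 10072 ((537.7718505859375, 139.57542419433594), (70.4709243774414, 229.02186584472656), 78.63275909423828) along [397.8 486.8 610.8] across [209.5 235.7 277.5] [ 8.3  9.9 11.5]
torch 3845 ((611.6270141601562, 123.99263763427734), (27.05024528503418, 96.52352905273438), 78.04096221923828) along [527.5 575.2 621.5] across [230.5 240.7 254.2] [74.5 84.5 88.5]
top 0
nose 507 ((459.3977355957031, 155.15786743164062), (48.555721282958984, 13.506290435791016), 77.21015930175781) along [413.5 424.5 425.9] across [220.4 240.8 265.5] [66.7 79.  88.9]
```

View pics/w3.png

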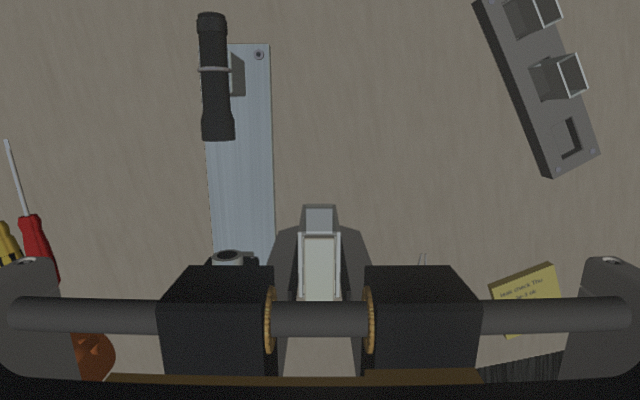

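The torch, nose and plate all agree on an axis across ≈243, so mid-path is about (515.5,143.6). I'll check the held cell in the same picture before moving.

Run:
```python
from h import *
c=pickle.load(open('wrist.pkl','rb'))
v,u=np.mgrid[0:400,0:640]
P=world(c,u,v).reshape(400,640,3);Z=P[:,:,2]
th=-0.2; e=np.array([np.cos(th),np.sin(th)]);n=np.array([-e[1],e[0]]); t=np.array([499.67,64.79])
W=(u>290)&(u<350)&(v>200)&(v<302)
print(np.percentile(Z[W],[5,25,50,75,95]))
for lo,hi in((198,206),(206,220)):
  m=W&(Z>lo)&(Z<hi);q=P[m][:,:2]-t;print(lo,hi,m.sum(),'along',np.percentile(q@e,[2,98]),'across',np.percentile(q@n,[2,98]),np.median(Z[m]))
  for r in (235,250,270,290):
    k=u[r][m[r]]; print(r,k.min() if len(k) else 0,k.max() if len(k) else 0)
```

```text
[-2.12975394e-01  1.92468614e+02  2.08765423e+02  2.14111661e+02
  2.34349621e+02]
198 206 396 along [-7.18615926 18.33120328] across [-15.88966954  11.21379281] 202.69255362448828
235 302 302
250 0 0
270 302 335
290 0 0
206 220 3235 along [-14.30742404  17.74960666] across [-13.22195236   8.81026111] 213.44021526431874
235 297 340
250 291 349
270 296 341
290 298 339
```

>>> {"name": "servo_tool", "arguments": {"motion": [[[0.004,0.02,0,0,0,0,1],[0.012,0.06,0,0,0,0,1],[0.02,0.1,0,0,0,0,1],[0.028,0.14,0,0,0,0,1],[0.032,0.161,0,0,0,0,1],[0.032,0.161,0,0,0,0,1],[0.032,0.161,0,0,0,0,1],[0.032,0.161,0,0,0,0,1],[0.032,0.161,0,0,0,0,1]]]}}

```text
clock: 7.85
eef_pos: [515.7, 145.0, 175.5]
eef_rot: [3.142, -0.0, -0.201]
wrist_force: [-0.1, -0.1, 0.2]
finger_gap: 20.4
finger_force: 20.0
```

Run:
```python
from h import *
c=grab('wrist');s=manip.read_state();print(s['eef_pos'],s['eef_rot'],s['finger_force'])
v,u=np.mgrid[0:400,0:640]
P=world(c,u,v).reshape(400,640,3);Z=P[:,:,2]
th=-0.2; e=np.array([np.cos(th),np.sin(th)]);n=np.array([-e[1],e[0]])
R=(P[:,:,0]>370)&(P[:,:,0]<690)&(P[:,:,1]>95)&(P[:,:,1]<220)
W=(u>290)&(u<350)&(v>200)&(v<302)
for nm,m in(('plate',R&(Z>6)&(Z<14)),('torch',R&(Z>65)&(Z<92)&(P[:,:,0]>540)),('cell',W&(Z>206)&(Z<220))):
    q=P[m][:,:2];x,y=cv2.minAreaRect(q.astype(np.float32))[0];p=np.array([x,y])
    print(nm,len(q),cv2.minAreaRect(q.astype(np.float32))[1:],p@e,p@n,'along',np.percentile(q@e,[2,98]).round(1),'across',np.percentile(q@n,[2,98]).round(1))
print('tcp',s['eef_pos'][:2]@e,s['eef_pos'][:2]@n)
cv2.imwrite('pics/w4.png',c['frame'][:,:,::-1])
```

```text
[515.67150098 145.06559125 175.53077724] [-3.14155216e+00 -9.98999151e-05 -2.00526756e-01] 19.99993085861206
plate 8390 ((70.27251434326172, 186.21234130859375), 78.60336303710938) 521.2661588118817 244.0278208625187 along [437.5 609.2] across [210.6 277.8]
torch 3723 ((26.74152183532715, 96.39653015136719), 78.72579193115234) 574.6353793001609 244.019372912874 along [528.4 620.3] across [232.9 255.3]
cell 3238 ((27.326244354248047, 35.13256072998047), 79.69351959228516) 477.53383349320814 242.05022026245788 along [462.2 494.3] across [231.3 253.5]
tcp 476.5723193235569 244.6220495876667
```

View pics/w4.png

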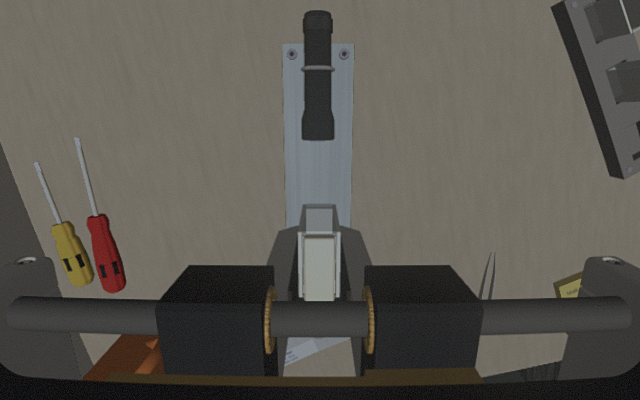

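The torch (col 318) and stopper (col 319.5) line up. The fingers are clear of both bench ends, so I descend.

>>> {"name": "servo_tool", "arguments": {"motion": [[[0,0.0016,-0.02,0,0,0,1],[0,0.0016,-0.05,0,0,0,1],[0,0.0016,-0.08,0,0,0,1],[0,0.0016,-0.11,0,0,0,1],[0,0.0016,-0.14,0,0,0,1],[0,0.0016,-0.17,0,0,0,1],[0,0.0016,-0.195,0,0,0,1],[0,0.0016,-0.21,0,0,0,1],[0,0.0016,-0.216,0,0,0,1],[0,0.0016,-0.216,0,0,0,1]]]}}

```text
clock: 8.9
eef_pos: [515.7, 146.4, 67.3]
eef_rot: [3.142, 0.0, -0.2]
wrist_force: [0.6, -0.4, -0.5]
finger_gap: 19.6
finger_force: 20.0
```

>>> {"name": "servo_tool", "arguments": {"motion": [[[0,0,0,0,0,0,1],[0,0,0,0,0,0,1],[0,0,0,0,0,0,1],[0,0,0,0,0,0,1],[0,0,0,0,0,0,1],[0,0,0,0,0,0,1],[0,0,0,0,0,0,1],[0,0,0,0,0,0,1],[0,0,0,0,0,0,1],[0,0,0,0,0,0,1]]]}}

```text
clock: 9.9
eef_pos: [515.7, 146.4, 67.4]
eef_rot: [-3.142, -0.0, -0.2]
wrist_force: [-0.6, -0.6, -1.1]
finger_gap: 20.1
finger_force: 20.0
```

Run:
```python
from h import *
c=grab('wrist');s=manip.read_state();print(s['eef_pos'],s['eef_rot'],s['finger_force'],s['finger_gap'])
v,u=np.mgrid[0:400,0:640]
P=world(c,u,v).reshape(400,640,3);Z=P[:,:,2]
th=-0.2; e=np.array([np.cos(th),np.sin(th)]);n=np.array([-e[1],e[0]])
R=(P[:,:,0]>540)&(P[:,:,0]<690)&(P[:,:,1]>95)&(P[:,:,1]<220)
W=(u>290)&(u<350)&(v>200)&(v<302)
for nm,m in(('torch',R&(Z>65)&(Z<92)),('cell',W&(Z>98)&(Z<112))):
    q=P[m][:,:2];print(nm,len(q),'along',np.percentile(q@e,[2,98]).round(1),'across',np.percentile(q@n,[2,98]).round(1),np.median(Z[m]))
d=manip.camera('scene')
cv2.imwrite('pics/s5.png',np.hstack([cv2.resize(d['frame'][190:330,250:400],None,fx=4,fy=4,interpolation=2)])[:,:,::-1])
```

```text
[515.64639312 146.41039625  67.42057691] [ 3.14155894e+00  2.41449003e-05 -1.99719765e-01] 20.000064969062805 20.00610096729639
torch 7500 along [528. 595.] across [232.6 255.3] 84.85438531783899
cell 3241 along [461.9 494. ] across [232.8 254.9] 105.45302190510122
```

View pics/s5.png

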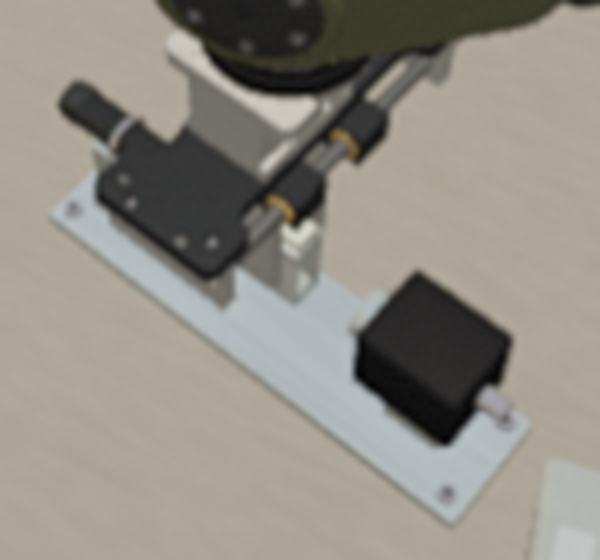

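The picture shows the cell hanging between torch and detector, clear of the bench. It measures 243.9 across against the torch's 244.0, and the stopper top is at 105.5 (106 expected). I'll hand it in.

```bash
python3 -c "
from cell import manip
print(manip.sign_off())"
```

```text
the job is handed in; nothing more can be done
None
```

The stoppered cell is held still at 20 N in the middle of the light path, within about 1 mm of the beam axis and of the required height by my camera measurements. I handed the job in about 10 s into the 43 s limit, and the hand-in did not report a verdict.

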